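Lower the grill grate on its ratchet winch

TASK

The grate of the little crank-up table grill is wound up and hangs on its ratchet pawl. Throw the release lever all the way over, wind the crank up just enough that the pawl springs out of the ratchet wheel, and then, still holding the crank, let it turn back slowly under the load until the grate rests softly on its four screw feet, and only when you feel it resting there take the hand away; do not let the grate drop, do not press it down hard, and do not touch the grate or push the neighbouring things.

Things in the scene. Friction and masses are not known exactly. Their poses are not given: they have to be found in the camera images.
- grill: Table grill, fixed steel stand, upright. Origin on the worktop on the crank's upright axis; x points to the grate (away from the robot), y left. Winch post, deck top 130 mm high (x -77..53, y -69..61). Coal tray and grate behind: x 65..241, y +-125, under 150 mm high. On the deck: ratchet wheel (r 34, z 135-145), release lever (z 147-153), crank arm and hub (z 156-172), knob on top (to z 210).
- crank_axis (a point): Point on the crank's upright axis, fixed to the grill, 188 mm above the worktop (mid-height of the knob); axes as the grill's.
- crank_knob (a point): Centre of the crank's upright wooden knob: round, 22 mm in diameter, 43 mm tall, 55 mm from the crank's axis. It spins freely on its pin, so a hand from above can keep its direction while the crank turns. The crank arm's top lies 24 mm below this point. At the start it is at the grill's front left, 135 degrees from its x towards its y.
- knob: The same wooden knob as a part, origin at its underside, 167 mm above the worktop; it turns about its own pin.
- crank (a joint): Crank angle, rad, about -0.05 at the start; positive = counter-clockwise from above = winding up; stops at about +0.95 and -2.8. Lifts the grate 30 mm per rad. The grate's weight (0.7 to 1.05 kg) pulls it clockwise with about 4 to 6 N at the knob, less a little drag. With the pawl engaged it can be wound up but not turned back.
- grate (a joint): Grate height, m, about 0 at the start; negative = lower; geared to the crank (0.030 x angle). It lands on four rubber-topped screw feet somewhere between -0.053 and -0.077: how far they are screwed out differs each time and is not measured, so the landing must be felt, as the load leaving the crank. Let go above that, it drops hard.
- lever_pivot (a point): Upright pin of release lever and pawl, fixed to the grill at its x -47, y -42 mm; this point 175 mm above the worktop; axes as the grill's.
- lever_post (a point): Centre (175 mm high) of the upright black round post, 13 mm in diameter, free from 153 to 190 mm high, on the end of the release lever, 60 mm from lever_pivot, at the grill's front right. Push it from its rear (+x) side with closed fingers, or pinch it.
- release_lever (a joint): Release lever, rad: 0 = engaged, 0.6 = stop, fully thrown; positive = clockwise from above (the post swings to the grill's front, -x). Takes about 3 N at the post and stays where left. Through a spring it only urges the pawl outward: the loaded pawl stays jammed under its undercut tooth until the crank is wound up some 0.1 to 0.3 rad, then springs out and stays out.
- pawl_tip (a point): Tip of the steel pawl bar (47 mm long, on the lever's pin) that bears on the ratchet teeth, 140 mm above the worktop. Horizontal distance to crank_axis about 26 mm engaged, more than 36 mm (about 44) sprung out.
- pepper_mill: Dark wooden pepper mill, 58 mm wide, 170 mm tall, upright, origin at its foot; a bystander.
- salt_shaker: Salt shaker, 44 mm wide, 90 mm tall, upright, origin at its foot; a bystander.
- lemon: Lemon, 72x55x56 mm, origin at its underside; a bystander.
- garlic: Garlic bulb, 48x50x51 mm, origin at its underside; a bystander.

How it is judged:
On the way, in this order (a step that is already met when the one before it is completed fails the run):
1. the release lever is thrown over (past 0.5 rad) (value of joint release_lever above 0.5 rad), for 0.2 s.
2. the pawl has sprung out of the ratchet wheel (tip more than 35 mm from the crank axis) (horizontal distance between pawl_tip and crank_axis above 0.035 m), for 0.2 s.
3. the grate bears on its screw feet (over 3 N) while the hand is still on the crank knob (over 2 N) (contact force between grate and anything else above 3 N and contact force between the fingers and knob above 2 N and value of joint grate below -0.05 m), for 0.4 s.
At the end, for the whole second after the job is handed in: The grate is at rest, lowered by more than 50 mm and bearing on its screw feet with more than 3 N; the release lever is still thrown (past 0.5 rad) and the pawl clear of the ratchet wheel (tip more than 35 mm from the crank axis) (value of joint grate below -0.05 m and contact force between grate and anything else above 3 N and velocity of joint grate between -0.003 and 0.003 m/s and value of joint release_lever above 0.5 rad and horizontal distance between pawl_tip and crank_axis above 0.035 m); the robot touches nothing.
It fails at once if the crank is wound up far more than the pawl needs (beyond 0.7 rad) (value of joint crank above 0.7 rad).
It fails at once if the grate drops: it sinks faster than 0.08 m/s (velocity of joint grate below -0.08 m/s).
It fails at once if the grate is pressed on its feet, or lands, with more than 40 N (contact force between grate and anything else above 40 N).
It fails at once if the robot touches the grate (contact force between any of the arm, the fingers and grate above 1 N).
It fails at once if a neighbouring thing (mill, shaker, lemon, garlic) is moved by more than 20 mm (distance of any of pepper_mill, salt_shaker, lemon, garlic from where it was at the start of the episode above 0.02 m).
It also fails if it takes over 72 s, if anything falls off the work surface, if the arm or the gripper's body presses on something with over 40 N, if the wrist force passes 120 N, or if a joint passes its speed limit or range.

ROBOT

A 6-joint arm with a two-finger parallel gripper is mounted at the origin on a cart in front of the work surface, level with it; the furniture and walls round the work are solid. World frame = base frame: x ahead of the robot, y to its left, z up, the work surface at z = 0. Lengths are in m, angles in rad, forces in N, time in s.
With the tool pointing down it reaches from about 0.3 to 0.875 m from the base axis. Payload 6.4 kg.
Tool frame: the origin (TCP) lies midway between the tips of the shut fingers; the grasp point (between the pads) lies 19 mm behind it; z points along the fingers, y is the line along which they close (so a half turn about z gives the same grasp; the last joint's range is limited). The gripper opens to 85 mm and grips with 20 to 120 N. Pads are 22 mm wide; open, the fingers measure 114 mm over their backs; the gripper's body (76 mm by 85 mm) begins 54 mm behind the grasp point. The pads swing forward as they close: fully open they stand 13 mm farther back than shut.
Start: joints at [1.027, 0.181, 1.607, -0, 1.354, -0.206], TCP at [0.191, 0.543, 0.231] pointing down, gripper open.
Joint ranges: [-2.99, 2.99], [-0.89, 2.07], [0.3, 2.58], [-1.14, 4.28], [0, 2.63], [-3.12, 3.12]. Speed limits (rad/s): [2.57, 2.57, 3.01, 3.14, 3.14, 3.14].

INTERFACE

Orientations are given as a unit quaternion [w, x, y, z].
In Python, from bench import sensors, vision, ctrl gives the robot as it stands.
- The arm moves only by the tool carry_out, never from a script. Its argument "deltas" is text: rows parted by semicolons, each of 7 numbers parted by spaces: the shift along the tool's x, y, z in mm, then the turn, a rotation vector about the tool's x, y, z in rad, then the closure, from 0 (fully open) to 1 (shut). In form: tx ty tz ax ay az claw; .... A call has 1 to 12 rows; each row is the pose to reach, as a shift and turn from the pose commanded when the call began, along the tool's axes at that moment; what a row does not reach only later rows make up. A row lasts 1/8 s, in which the tool goes at most 62.5 mm and 10.7 degrees, less where a joint would pass 70% of its speed; a pose out of reach is approached as far as the arm can. A call with a gripper value outside its range is refused whole. The fingers move at their own pace and stop on an object; the grip force is fixed at half the most. Time passes only in rows, so rows that repeat a pose let the fingers close. It gives the time, the measured TCP pose, the force, the opening and the grip force at its end, in the units of the state.
- sensors.get_obs(): the state, without advancing time (a new reading comes with each control period).
- vision.camera(name): name is "side" or "top"; returns the picture (420x560x3 uint8, blue, green, red); there is no depth.
- vision.camera_model(name): a dict with "K" (3x3 intrinsics, pixels), "extrinsics" (4x4, takes a point from world to camera coordinates). Camera axes: x right, y down, z forward; pixel columns grow to the right and rows downward; lengths in m; the calibration is good to about 2 mm. A picture is of the moment at which its call begins. camera_model takes no time and is no camera call.
- ctrl.hand_in(): hands the job in; it is judged then, once.
The state is a dict: "time_s": time; "q": joint angles; "dq": joint speeds; "joint_efforts": joint torques, N m; "eef_pos": TCP position; "eef_rot": TCP orientation; "wrist_force": force on the tool from outside, world axes, zero at the start; "torque": the same for the moment, N m; "opening": opening from 0.0 (shut) to 1.0 (fully open); "grasp_force": force on a finger pad.
Only numpy, scipy, OpenCV 4.12 (cv2) and the standard library are available. Lean on these libraries where they do the work, as an engineer would, in place of code of your own. Each camera call takes 0.05 s, during which the arm holds its last target. There are 200 camera calls.

## Working session

There is one attempt and no reset: what is moved stays moved. The work goes in short steps, Python scripts to look and compute and a tool call to move; the robot and the scene stay as the last step left them, time stands still between calls to the robot, and variables do not carry over. Pictures are saved under pics/ and viewed, at most 10 in all, crops included, and the job is handed in when it is done.

Besides the shell and the picture viewer there is one more tool, called after "Call:" by a JSON object that holds its "fn" and its "kwargs", one argument or row to a line. carry_out: Moves the arm, as the interface text tells. Its arguments: {"type":"object","properties":{"deltas":{"type":"string"}},"required":["deltas"]}

```bash
mkdir -p pics; cat > h.py <<'E'
import numpy as np,cv2
from bench import sensors,vision,ctrl
def snap(n,f): 
    im=vision.camera(n); cv2.imwrite('pics/'+f,im); return im
def proj(n,P):
    m=vision.camera_model(n);P=np.atleast_2d(P);E=np.array(m['extrinsics']);c=P@E[:3,:3].T+E[:3,3];u=c@np.array(m['K']).T;return u[:,:2]/u[:,2:]
def atz(n,uv,z):
    m=vision.camera_model(n);E=np.array(m['extrinsics']);R=E[:3,:3];o=-R.T@E[:3,3];d=R.T@np.linalg.solve(np.array(m['K']),[uv[0],uv[1],1]);return o+d*(z-o[2])/d[2]
E
python3 - <<'E'
from h import *
snap('top','t0.png');snap('side','s0.png')
for n in('top','side'):
    m=vision.camera_model(n);print(np.round(m['K'],1).tolist(),np.round(m['extrinsics'],3).tolist())
print(sensors.get_obs())
E
```

```text
[[500.2, 0.0, 279.0], [0.0, 500.2, 213.9], [0.0, 0.0, 1.0]] [[-0.003, -1.0, -0.007, 0.096], [-0.983, 0.004, -0.185, 0.508], [0.185, 0.007, -0.983, 1.671], [0.0, 0.0, 0.0, 1.0]]
[[480.2, 0.0, 273.1], [0.0, 480.2, 212.8], [0.0, 0.0, 1.0]] [[-0.866, -0.501, -0.007, 0.483], [-0.429, 0.749, -0.506, 0.237], [0.259, -0.434, -0.863, 1.249], [0.0, 0.0, 0.0, 1.0]]
{'time_s': 0.1, 'q': array([ 1.02670571e+00,  1.81484319e-01,  1.60788919e+00, -4.33940425e-05,
        1.35380488e+00, -2.06286995e-01]), 'dq': array([ 0.0006795 , -0.00147959, -0.00224501,  0.00040651,  0.00093402,
        0.00054612]), 'joint_efforts': array([ 1.48064846e-03, -4.45880198e+01, -3.52237844e+01, -3.10562227e-04,
        4.18884694e-03, -5.93820502e-06]), 'eef_pos': array([0.19029299, 0.54207698, 0.23047346]), 'eef_rot': array([-2.70832885e-04,  1.68095214e-01,  9.85770445e-01, -7.45474617e-04]), 'wrist_force': array([ 0.62302985,  0.31833551, -0.08764203]), 'torque': array([ 0.02546389,  0.00795775, -0.03737847]), 'grasp_force': 0.0, 'opening': 1.000817613691101}
```

View pics/t0.png

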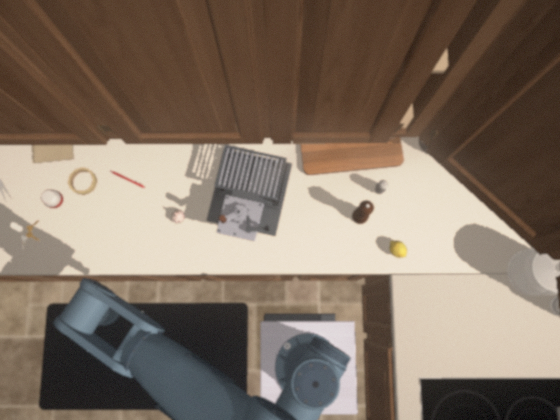

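View pics/s0.png

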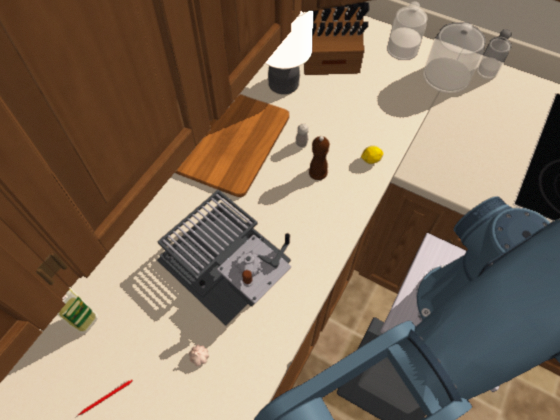

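The grill's deck is at about (242,215) in top and (252,268) in side. The knob is near (247,277) and the lever post near (287,238) in side. Next I'll enlarge both.

```bash
python3 - <<'E'
import cv2,numpy as np
t=cv2.imread('pics/t0.png')[135:245,195:305];s=cv2.imread('pics/s0.png')[220:320,200:310]
a=cv2.resize(t,(400,400),interpolation=2);b=cv2.resize(s,(400,364),interpolation=2)
o=np.zeros((400,800,3),np.uint8);o[:,:400]=a;o[:364,400:]=b
cv2.imwrite('pics/c0.png',o)
E
```

```text
(no output)
```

View pics/c0.png

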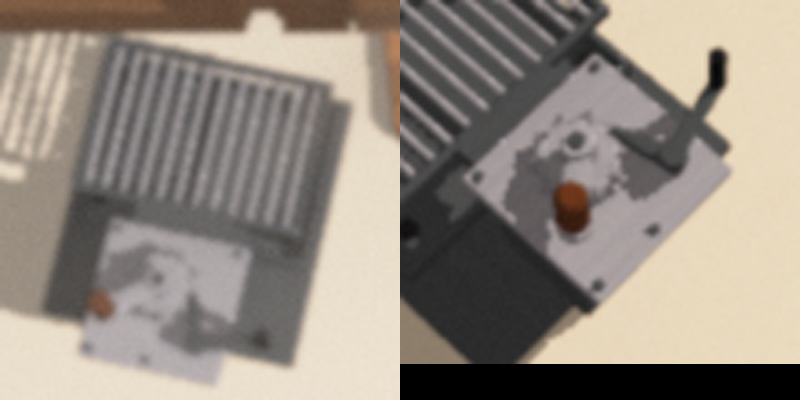

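```bash
python3 - <<'E'
from h import *
from scipy.optimize import least_squares
c=55/1000
k=.055*np.exp(1j*np.radians(135))
G=[(53,61,130),(53,-69,130),(-77,-69,130),(-77,61,130),(k.real*1e3,k.imag*1e3,209),(0,0,172)]
T=[(112,220),(250,248),(215,385),(80,352),(100,299),(157,278)]
S=[(65,178),(195,52),(330,165),(190,310),(172,190),(176,140)]
f=400/110
T=np.array(T)/f+[195,135];S=np.array(S)/f+[200,220];G=np.array(G)/1e3
def W(p,g):
    c,s=np.cos(p[2]),np.sin(p[2]);g=np.atleast_2d(g);return np.c_[p[0]+c*g[:,0]-s*g[:,1],p[1]+s*g[:,0]+c*g[:,1],g[:,2]]
r=lambda p:np.r_[(proj('top',W(p,G))-T),(proj('side',W(p,G))-S)].ravel()
o=least_squares(r,[.5,.1,0],loss='soft_l1');print(o.x,np.round(r(o.x).reshape(-1,2),1).tolist())
p=o.x;print('knob',W(p,[k.real,k.imag,.188]),'pivot',W(p,[-.047,-.042,.175]))
# post: triangulate top z~.19
a=np.array([262,336])/f+[195,135];b=np.array([317,52])/f+[200,220]
print('post',atz('top',a,.188),atz('side',b,.19))
print('things',atz('top',(178,216),.025),atz('top',(360,217),.0),atz('top',(399,249),.03),atz('top',(381,186),.045))
E
```

```text
[ 0.49475859  0.22415731 -0.23497367] [[-0.7, -1.5], [-0.3, -0.3], [-0.1, 0.3], [-1.8, 0.2], [-0.7, 0.8], [-0.1, -0.3], [-1.8, -0.9], [0.1, -0.8], [1.1, 0.6], [1.9, -2.0], [0.2, 0.7], [-0.0, -0.9]]
knob [[0.46599089 0.27103395 0.188     ]] pivot [[0.43927179 0.19425387 0.175     ]]
post [0.43932538 0.1310396  0.188     ] [0.44143322 0.13299132 0.19      ]
things [0.50700496 0.44648571 0.025     ] [ 0.50529814 -0.19069286  0.        ] [ 0.38806896 -0.31553356  0.03      ] [ 0.60621709 -0.26002726  0.045     ]
```

Call:
{"fn": "carry_out", "kwargs": {
  "deltas": "-20 -15 -30 0 0 0 1; -55 -40 -30 0 0 0 1; -95 -70 -30 0 0 0 1; -135 -100 -30 0 0 0 1; -175 -130 -30 0 0 0 1; -215 -160 -30 0 0 0 1; -255 -190 -30 0 0 0 1; -295 -220 -30 0 0 0 1; -340 -250 -30 0 0 0 1; -380 -280 -30 0 0 0 1; -412 -303 -30 0 0 0 1; -412 -303 -30 0 0 0 1"
}}

```text
time_s: 1.6
eef_pos: [0.4797, 0.118, 0.2608]
eef_rot: [-0.0, 0.17, 0.985, -0.0]
wrist_force: [-0.2, 0.8, 0.6]
opening: 0.001
grasp_force: 0.0
```

```bash
python3 - <<'E'
from h import *
s=snap('side','s1.png');t=snap('top','t1.png');o=sensors.get_obs();print(o['eef_pos'],o['eef_rot'],o['opening'],proj('side',o['eef_pos']))
a=cv2.resize(s[180:330,170:370],(800,600),interpolation=2);cv2.imwrite('pics/c1.png',a)
E
```

```text
[0.47840384 0.12012672 0.26078799] [-6.98093805e-04  1.68599381e-01  9.85684409e-01  9.00679388e-05] -0.006751341171662374 [[276.3297506  208.34017957]]
```

View pics/c1.png

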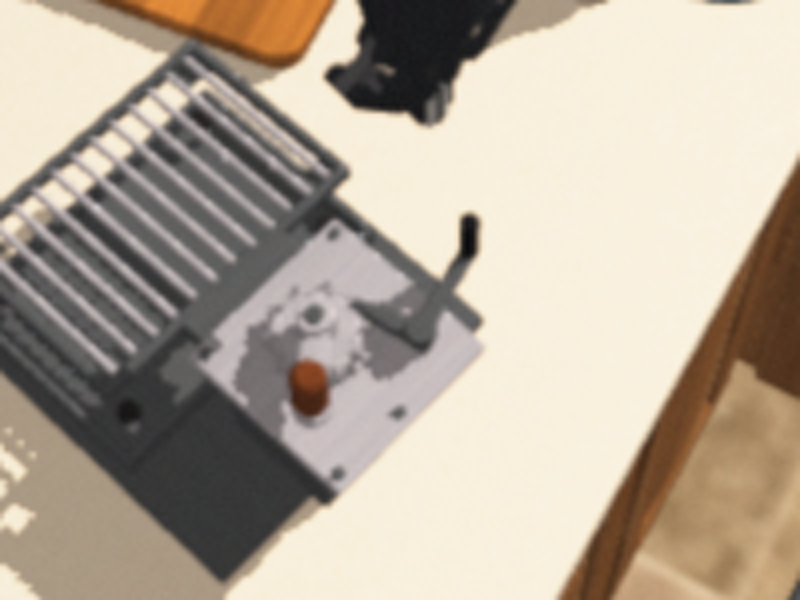

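Call:
{"fn": "carry_out", "kwargs": {
  "deltas": "0 0 30 0 0 0 1; 0 0 60 0 0 0 1; 0 0 85 0 0 0 1; 0 0 98 0 0 0 1; 5 0 98 0 0 0 1; 10 0 98 0 0 0 1; 14 0 98 0 0 0 1; 18 0 98 0 0 0 1; 18 0 98 0 0 0 1"
}}

```text
time_s: 2.82
eef_pos: [0.4618, 0.1262, 0.1636]
eef_rot: [0.0, 0.168, 0.986, 0.0]
wrist_force: [0.5, -0.7, 0.9]
opening: 0.001
grasp_force: 0.0
```

Call:
{"fn": "carry_out", "kwargs": {
  "deltas": "4 0 0 0 0 0 1; 8 0 0 0 0 0 1; 12 0 0 0 0 0 1; 16 0 0 0 0 0 1; 20 0 0 0 0 0 1; 24 0 0 0 0 0 1; 24 0 0 0 0 0 1"
}}

```text
time_s: 3.7
eef_pos: [0.4386, 0.1345, 0.1632]
eef_rot: [-0.0, 0.168, 0.986, 0.0]
wrist_force: [1.8, -0.9, 0.2]
opening: -0.002
grasp_force: 0.5
```

Contact at about 2 N. I'll keep pushing in small steps.

Call:
{"fn": "carry_out", "kwargs": {
  "deltas": "3 0 0 0 0 0 1; 6 0 0 0 0 0 1; 9 0 0 0 0 0 1; 12 0 0 0 0 0 1; 15 0 0 0 0 0 1; 15 0 0 0 0 0 1"
}}

```text
time_s: 4.45
eef_pos: [0.4261, 0.139, 0.1634]
eef_rot: [0.002, 0.168, 0.986, 0.0]
wrist_force: [7.7, -1.8, -6.0]
opening: 0.003
grasp_force: 4.0
```

Call:
{"fn": "carry_out", "kwargs": {
  "deltas": "2 0 0 0 0 0 1; 4 0 0 0 0 0 1; 4 0 0 0 0 0 1"
}}

```text
time_s: 4.82
eef_pos: [0.4258, 0.1392, 0.1637]
eef_rot: [0.006, 0.168, 0.986, 0.0]
wrist_force: [23.2, -5.1, -17.6]
opening: 0.002
grasp_force: 11.3
```

Call:
{"fn": "carry_out", "kwargs": {
  "deltas": "-10 0 0 0 0 0 1; -25 0 0 0 0 0 1; -25 0 -30 0 0 0 1; -25 0 -80 0 0 0 1"
}}

```text
time_s: 5.32
eef_pos: [0.4435, 0.1319, 0.2423]
eef_rot: [-0.003, 0.168, 0.986, -0.0]
wrist_force: [0.6, 0.2, -0.1]
opening: -0.003
grasp_force: 0.0
```

```bash
python3 - <<'E'
from h import *
s=snap('side','s2.png');t=snap('top','t2.png');o=sensors.get_obs();print(o['eef_pos'],o['eef_rot'],o['wrist_force'])
a=cv2.resize(s[200:320,190:350],(800,600),interpolation=2);cv2.imwrite('pics/c2.png',a)
E
```

```text
[0.44812755 0.13225041 0.24871913] [0.00417129 0.16802055 0.98577411 0.00104917] [ 1.11151943 -0.25568486 -0.20248682]
```

View pics/c2.png

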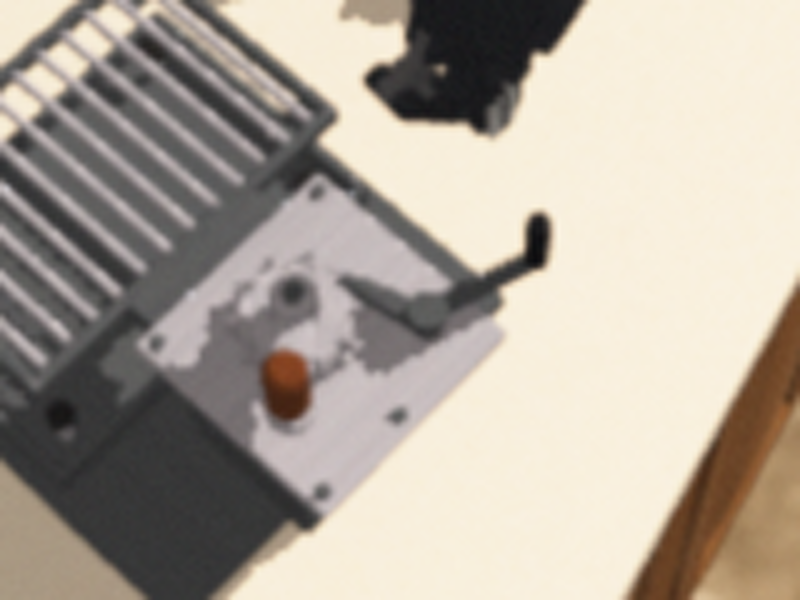

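The post top has swung to (298,243.5) in side. I'll check its angle and work out the move to the knob.

```bash
python3 - <<'E'
from h import *
piv=np.array([.43927,.19425])
for uv in((287.2,234.5),(297.8,243.3)):
    P=atz('side',uv,.19)[:2]-piv;print(P+piv,np.hypot(*P),np.degrees(np.arctan2(P[1],P[0])))
print('knob',atz('side',(190+286/5,200+356/5),.21))
a=np.array([.168,.9857]);X=np.array([2*a[0]**2-1,2*a[0]*a[1]]);Y=np.array([X[1],-X[0]])
d=np.array([.466,.271])-[.4497,.1306];print(X,Y,d@X*1e3,d@Y*1e3)
E
```

```text
[0.44111974 0.13343037] 0.06084775557654231 -88.25797089706083
[0.40810109 0.14143186] 0.06132908450405485 -120.54559616767757
knob [0.4686085  0.26803318 0.21      ]
[-0.943552   0.3311952] [0.3311952 0.943552 ] 31.119908479999978 137.87318256000003
```

Call:
{"fn": "carry_out", "kwargs": {
  "deltas": "10 40 -20 0 0 0 0.45; 20 80 -20 0 0 0 0.45; 30 120 -20 0 0 0 0.45; 30 137 -20 0 0 0 0.45; 30 137 0 0 0 0 0.45; 30 137 30 0 0 0 0.45; 30 137 30 0 0 0 0.45; 30 137 30 0 0 0 0.45"
}}

```text
time_s: 6.42
eef_pos: [0.4626, 0.271, 0.214]
eef_rot: [0.0, 0.168, 0.986, 0.0]
wrist_force: [0.2, -1.0, -0.2]
opening: 0.548
grasp_force: 0.0
```

```bash
python3 - <<'E'
from h import *
s=snap('side','s3.png');t=snap('top','t3.png');o=sensors.get_obs();print(o['eef_pos'],o['eef_rot'],o['wrist_force'])
a=cv2.resize(s[200:320,190:350],(800,600),interpolation=2);cv2.imwrite('pics/c3.png',a)
E
```

```text
[0.46291997 0.27124907 0.21471914] [9.50777121e-04 1.68286436e-01 9.85737558e-01 4.88082685e-04] [-0.37238527 -0.26437086 -0.31706747]
```

View pics/c3.png

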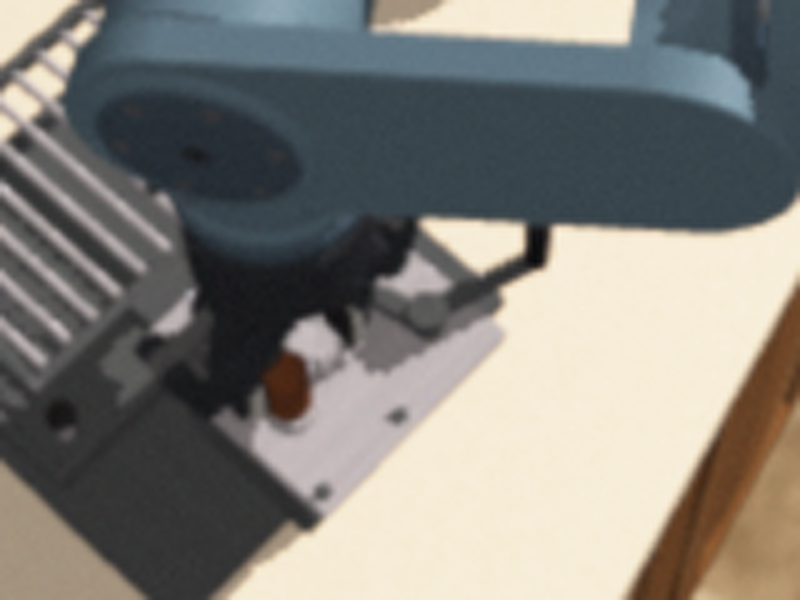

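The knob at (288,380) lies between the fingertips at (240,405) and (345,330). I'll go down and grip.

Call:
{"fn": "carry_out", "kwargs": {
  "deltas": "-3 0 10 0 0 0 0.45; -3 0 20 0 0 0 0.45; -3 0 30 0 0 0 0.45; -3 0 36 0 0 0 0.45; -3 0 36 0 0 0 0.45"
}}

```text
time_s: 7.15
eef_pos: [0.4644, 0.2701, 0.1765]
eef_rot: [-0.001, 0.168, 0.986, -0.0]
wrist_force: [0.1, -0.0, -0.4]
opening: 0.552
grasp_force: 0.0
```

Call:
{"fn": "carry_out", "kwargs": {
  "deltas": "0 0 0 0 0 0 0.6; 0 0 0 0 0 0 0.7; 0 0 0 0 0 0 0.8; 0 0 0 0 0 0 0.9; 0 0 0 0 0 0 0.9; 0 0 0 0 0 0 0.9; 0 0 0 0 0 0 0.9"
}}

```text
time_s: 8.02
eef_pos: [0.4655, 0.2711, 0.1782]
eef_rot: [0.001, 0.168, 0.986, 0.001]
wrist_force: [2.0, 5.2, 2.2]
opening: 0.236
grasp_force: 58.9
```

```bash
python3 - <<'E'
from h import *
o=sensors.get_obs();print(o['eef_pos'],o['eef_rot'],o['wrist_force'],o['opening'],o['grasp_force'])
E
```

```text
[0.46553165 0.27113475 0.17819119] [9.12189879e-04 1.68024849e-01 9.85781736e-01 1.08920203e-03] [2.00651741 5.22814428 2.16690458] 0.2364015943607686 58.90655061186408
```

```bash
cat > arc.py <<'E'
import sys;from h import *
C=np.array([.4948,.2242]);r=.055;a0=np.radians(122.0)
X=np.array([-.9435,.3313]);Y=np.array([.3313,.9435])
P=lambda a:r*np.array([np.cos(a0+a),np.sin(a0+a)])
def rows(s,angs,cl=.9):
    for a in angs:
        d=(P(a)-P(s))*1e3;print(f'{a:.3f}: {d@X:.1f} {d@Y:.1f} 0 0 0 0 {cl}')
def state(s):
    o=sensors.get_obs();p=o['eef_pos'][:2]-C;th=np.arctan2(p[1],p[0]);f=o['wrist_force'][:2]
    u=np.array([np.cos(th),np.sin(th)]);n=np.array([-u[1],u[0]])
    print('ang',(th-a0+np.pi)%(2*np.pi)-np.pi,'r',np.hypot(*p),'Frad',f@u,'Ftan(ccw)',f@n,'z',o['eef_pos'][2],o['wrist_force'],o['time_s'],'grip',o['grasp_force'])
E
python3 - <<'E'
from arc import *
state(0);rows(0,np.r_[np.linspace(.04,.4,10),.4])
E
```

```text
ang -0.0009159653204520168 r 0.05531281356483604 Frad 3.3745204644235494 Ftan(ccw) -4.469028576451788 z 0.17819119024665311 [2.00651741 5.22814428 2.16690458] 8.025 grip 58.90655061186408
0.040: 1.3 -1.7 0 0 0 0 0.9
0.080: 2.6 -3.5 0 0 0 0 0.9
0.120: 3.8 -5.4 0 0 0 0 0.9
0.160: 4.9 -7.3 0 0 0 0 0.9
0.200: 6.0 -9.2 0 0 0 0 0.9
0.240: 6.9 -11.2 0 0 0 0 0.9
0.280: 7.8 -13.2 0 0 0 0 0.9
0.320: 8.6 -15.3 0 0 0 0 0.9
0.360: 9.3 -17.3 0 0 0 0 0.9
0.400: 10.0 -19.4 0 0 0 0 0.9
0.400: 10.0 -19.4 0 0 0 0 0.9
```

Call:
{"fn": "carry_out", "kwargs": {
  "deltas": "1.3 -1.7 0 0 0 0 0.9; 2.6 -3.5 0 0 0 0 0.9; 3.8 -5.4 0 0 0 0 0.9; 4.9 -7.3 0 0 0 0 0.9; 6 -9.2 0 0 0 0 0.9; 6.9 -11.2 0 0 0 0 0.9; 7.8 -13.2 0 0 0 0 0.9; 8.6 -15.3 0 0 0 0 0.9; 9.3 -17.3 0 0 0 0 0.9; 10 -19.4 0 0 0 0 0.9; 10 -19.4 0 0 0 0 0.9; 10 -19.4 0 0 0 0 0.9"
}}

```text
time_s: 9.52
eef_pos: [0.4494, 0.2562, 0.1782]
eef_rot: [0.001, 0.168, 0.986, 0.001]
wrist_force: [-0.4, 4.8, 3.0]
opening: 0.235
grasp_force: 59.0
```

```bash
python3 - <<'E'
from arc import *
state(.4);s=snap('side','s4.png')
cv2.imwrite('pics/c4.png',cv2.resize(s[200:320,190:350],(800,600),interpolation=2))
E
```

```text
ang 0.39866685703849747 r 0.05556781957758629 Frad 3.081615090757662 Ftan(ccw) -3.696656708996982 z 0.1781763659883463 [-0.39076398  4.79676202  3.04469956] 9.525 grip 59.02333967460436
```

View pics/c4.png

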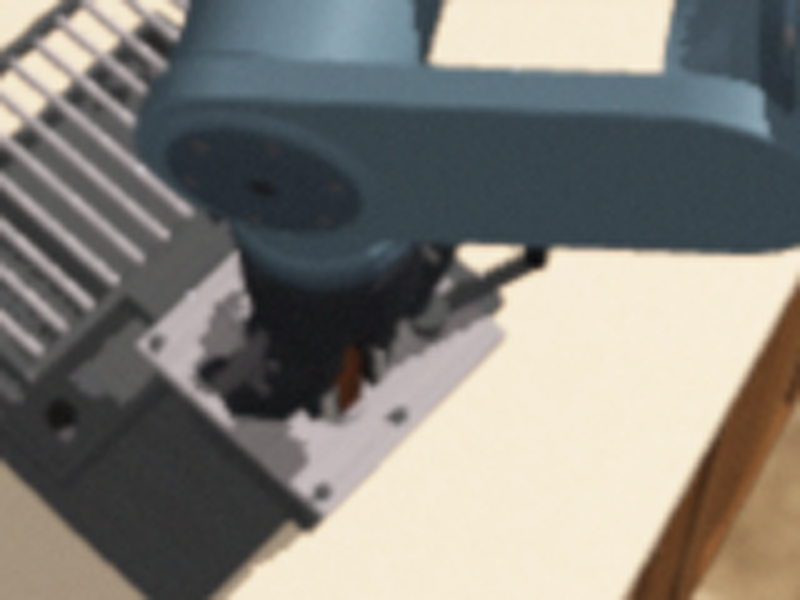

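The knob (350,375) is held by the pads. I'll now lower, feeling first whether the pawl is out.

```bash
python3 - <<'E'
from arc import *
for s,e,n in((.4,.1,8),(.1,-.5,11),(-.5,-1.1,11),(-1.1,-1.58,11)):
    rows(s,np.linspace(s,e,n+1)[1:])
E
```

```text
0.363: -0.6 2.0 0 0 0 0 0.9
0.325: -1.3 3.9 0 0 0 0 0.9
0.287: -2.0 5.8 0 0 0 0 0.9
0.250: -2.8 7.7 0 0 0 0 0.9
0.212: -3.7 9.6 0 0 0 0 0.9
0.175: -4.7 11.4 0 0 0 0 0.9
0.137: -5.7 13.2 0 0 0 0 0.9
0.100: -6.8 15.0 0 0 0 0 0.9
0.045: -1.7 2.5 0 0 0 0 0.9
-0.009: -3.5 4.8 0 0 0 0 0.9
-0.064: -5.5 7.1 0 0 0 0 0.9
-0.118: -7.6 9.3 0 0 0 0 0.9
-0.173: -9.8 11.3 0 0 0 0 0.9
-0.227: -12.1 13.3 0 0 0 0 0.9
-0.282: -14.5 15.0 0 0 0 0 0.9
-0.336: -17.0 16.7 0 0 0 0 0.9
-0.391: -19.5 18.2 0 0 0 0 0.9
-0.445: -22.2 19.6 0 0 0 0 0.9
-0.500: -24.9 20.8 0 0 0 0 0.9
-0.555: -2.8 1.1 0 0 0 0 0.9
-0.609: -5.7 2.0 0 0 0 0 0.9
-0.664: -8.5 2.8 0 0 0 0 0.9
-0.718: -11.5 3.4 0 0 0 0 0.9
-0.773: -14.5 3.8 0 0 0 0 0.9
-0.827: -17.4 4.1 0 0 0 0 0.9
-0.882: -20.4 4.3 0 0 0 0 0.9
-0.936: -23.4 4.2 0 0 0 0 0.9
-0.991: -26.4 4.0 0 0 0 0 0.9
-1.045: -29.4 3.6 0 0 0 0 0.9
-1.100: -32.4 3.1 0 0 0 0 0.9
-1.144: -2.3 -0.5 0 0 0 0 0.9
-1.187: -4.7 -1.2 0 0 0 0 0.9
-1.231: -6.9 -1.9 0 0 0 0 0.9
-1.275: -9.2 -2.8 0 0 0 0 0.9
-1.318: -11.4 -3.7 0 0 0 0 0.9
-1.362: -13.6 -4.7 0 0 0 0 0.9
-1.405: -15.7 -5.8 0 0 0 0 0.9
-1.449: -17.8 -7.1 0 0 0 0 0.9
-1.493: -19.8 -8.4 0 0 0 0 0.9
-1.536: -21.7 -9.8 0 0 0 0 0.9
-1.580: -23.6 -11.2 0 0 0 0 0.9
```

Call:
{"fn": "carry_out", "kwargs": {
  "deltas": "-0.6 2 0 0 0 0 0.9; -1.3 3.9 0 0 0 0 0.9; -2 5.8 0 0 0 0 0.9; -2.8 7.7 0 0 0 0 0.9; -3.7 9.6 0 0 0 0 0.9; -4.7 11.4 0 0 0 0 0.9; -5.7 13.2 0 0 0 0 0.9; -6.8 15 0 0 0 0 0.9"
}}

```text
time_s: 10.58
eef_pos: [0.4611, 0.2682, 0.1782]
eef_rot: [0.001, 0.168, 0.986, 0.001]
wrist_force: [1.4, 6.1, 2.0]
opening: 0.236
grasp_force: 58.9
```

```bash
python3 -c "
from arc import *
state(.1)"
```

```text
ang 0.09534932884261371 r 0.05540578088964936 Frad 3.982737462868058 Ftan(ccw) -4.875180632345102 z 0.17819282738922537 [1.44714838 6.12660962 1.97183319] 10.575 grip 58.94921854327549
```

Call:
{"fn": "carry_out", "kwargs": {
  "deltas": "-1.7 2.5 0 0 0 0 0.9; -3.5 4.8 0 0 0 0 0.9; -5.5 7.1 0 0 0 0 0.9"
}}

```text
time_s: 10.95
eef_pos: [0.4689, 0.273, 0.1782]
eef_rot: [0.001, 0.168, 0.986, 0.001]
wrist_force: [1.9, 6.2, 2.4]
opening: 0.235
grasp_force: 58.9
```

```bash
python3 -c "
from arc import *
state(-.064);rows(-.064,np.linspace(-.064,-.5,10)[1:])"
```

```text
ang -0.07045405863925058 r 0.055289157270044416 Frad 4.597769324870486 Ftan(ccw) -4.593059332763514 z 0.17821319901358412 [1.90089204 6.21468312 2.37506266] 10.95 grip 58.88802480461891
-0.112: -1.8 1.9 0 0 0 0 0.9
-0.161: -3.8 3.8 0 0 0 0 0.9
-0.209: -5.8 5.5 0 0 0 0 0.9
-0.258: -7.9 7.1 0 0 0 0 0.9
-0.306: -10.1 8.7 0 0 0 0 0.9
-0.355: -12.3 10.1 0 0 0 0 0.9
-0.403: -14.6 11.4 0 0 0 0 0.9
-0.452: -17.0 12.6 0 0 0 0 0.9
-0.500: -19.4 13.7 0 0 0 0 0.9
```

The load is still on the hand below the starting angle, so the pawl is out. I'll go on down.

Call:
{"fn": "carry_out", "kwargs": {
  "deltas": "-1.8 1.9 0 0 0 0 0.9; -3.8 3.8 0 0 0 0 0.9; -5.8 5.5 0 0 0 0 0.9; -7.9 7.1 0 0 0 0 0.9; -10.1 8.7 0 0 0 0 0.9; -12.3 10.1 0 0 0 0 0.9; -14.6 11.4 0 0 0 0 0.9; -17 12.6 0 0 0 0 0.9; -19.4 13.7 0 0 0 0 0.9"
}}

```text
time_s: 12.08
eef_pos: [0.4923, 0.2791, 0.1782]
eef_rot: [0.002, 0.168, 0.986, 0.001]
wrist_force: [4.5, 3.8, 1.1]
opening: 0.235
grasp_force: 58.8
```

```bash
python3 -c "
from arc import *
state(-.5)"
```

```text
ang -0.5130663378701916 r 0.054978059135085085 Frad 3.58036581942625 Ftan(ccw) -4.700957643581 z 0.17823734590729567 [4.53347309 3.79020368 1.11496449] 12.075 grip 58.76213916577399
```

Call:
{"fn": "carry_out", "kwargs": {
  "deltas": "-2.8 1.1 0 0 0 0 0.9; -5.7 2 0 0 0 0 0.9; -8.5 2.8 0 0 0 0 0.9; -11.5 3.4 0 0 0 0 0.9; -14.5 3.8 0 0 0 0 0.9; -17.4 4.1 0 0 0 0 0.9; -20.4 4.3 0 0 0 0 0.9; -23.4 4.2 0 0 0 0 0.9; -26.4 4 0 0 0 0 0.9; -29.4 3.6 0 0 0 0 0.9; -32.4 3.1 0 0 0 0 0.9"
}}

```text
time_s: 13.45
eef_pos: [0.5243, 0.2702, 0.1782]
eef_rot: [0.002, 0.168, 0.986, 0.0]
wrist_force: [5.9, -0.3, 1.0]
opening: 0.236
grasp_force: 58.8
```

```bash
python3 -c "
from arc import *
state(-1.1)"
```

```text
ang -1.1284104512330742 r 0.05463505948958103 Frad 2.9370439427058677 Ftan(ccw) -5.1418581425356065 z 0.1782235581465033 [ 5.91388706 -0.30145     0.97612234] 13.45 grip 58.785219827113906
```

Call:
{"fn": "carry_out", "kwargs": {
  "deltas": "-2.3 -0.5 0 0 0 0 0.9; -4.7 -1.2 0 0 0 0 0.9; -6.9 -1.9 0 0 0 0 0.9; -9.2 -2.8 0 0 0 0 0.9; -11.4 -3.7 0 0 0 0 0.9; -13.6 -4.7 0 0 0 0 0.9; -15.7 -5.8 0 0 0 0 0.9; -17.8 -7.1 0 0 0 0 0.9; -19.8 -8.4 0 0 0 0 0.9; -21.7 -9.8 0 0 0 0 0.9; -23.6 -11.2 0 0 0 0 0.9; -23.6 -11.2 0 0 0 0 0.9"
}}

```text
time_s: 14.95
eef_pos: [0.5417, 0.2516, 0.1781]
eef_rot: [0.001, 0.168, 0.986, -0.0]
wrist_force: [4.0, -4.4, 5.5]
opening: 0.238
grasp_force: 59.3
```

```bash
python3 -c "
from arc import *
state(-1.58)
for k in range(16):
  s=-1.58-.06*k;print('from',s);rows(s,[s-.02,s-.04,s-.06])"
```

```text
ang -1.6010085578985958 r 0.05435182773169489 Frad 1.2785463919166753 Ftan(ccw) -5.815259351383893 z 0.17812980037360657 [ 4.03547957 -4.37799347  5.5267244 ] 14.95 grip 59.33234941054252
from -1.58
-1.600: -0.8 -0.7 0 0 0 0 0.9
-1.620: -1.7 -1.4 0 0 0 0 0.9
-1.640: -2.5 -2.2 0 0 0 0 0.9
from -1.6400000000000001
-1.660: -0.8 -0.8 0 0 0 0 0.9
-1.680: -1.6 -1.5 0 0 0 0 0.9
-1.700: -2.4 -2.3 0 0 0 0 0.9
from -1.7000000000000002
-1.720: -0.8 -0.8 0 0 0 0 0.9
-1.740: -1.5 -1.6 0 0 0 0 0.9
-1.760: -2.2 -2.4 0 0 0 0 0.9
from -1.76
-1.780: -0.7 -0.8 0 0 0 0 0.9
-1.800: -1.4 -1.7 0 0 0 0 0.9
-1.820: -2.1 -2.6 0 0 0 0 0.9
from -1.82
-1.840: -0.7 -0.9 0 0 0 0 0.9
-1.860: -1.3 -1.8 0 0 0 0 0.9
-1.880: -1.9 -2.7 0 0 0 0 0.9
from -1.8800000000000001
-1.900: -0.6 -0.9 0 0 0 0 0.9
-1.920: -1.2 -1.9 0 0 0 0 0.9
-1.940: -1.7 -2.8 0 0 0 0 0.9
from -1.94
-1.960: -0.5 -1.0 0 0 0 0 0.9
-1.980: -1.1 -1.9 0 0 0 0 0.9
-2.000: -1.6 -2.9 0 0 0 0 0.9
from -2.0
-2.020: -0.5 -1.0 0 0 0 0 0.9
-2.040: -1.0 -2.0 0 0 0 0 0.9
-2.060: -1.4 -3.0 0 0 0 0 0.9
from -2.06
-2.080: -0.4 -1.0 0 0 0 0 0.9
-2.100: -0.8 -2.0 0 0 0 0 0.9
-2.120: -1.2 -3.1 0 0 0 0 0.9
from -2.12
-2.140: -0.4 -1.0 0 0 0 0 0.9
-2.160: -0.7 -2.1 0 0 0 0 0.9
-2.180: -1.0 -3.1 0 0 0 0 0.9
from -2.18
-2.200: -0.3 -1.1 0 0 0 0 0.9
-2.220: -0.6 -2.1 0 0 0 0 0.9
-2.240: -0.8 -3.2 0 0 0 0 0.9
from -2.24
-2.260: -0.2 -1.1 0 0 0 0 0.9
-2.280: -0.5 -2.2 0 0 0 0 0.9
-2.300: -0.6 -3.2 0 0 0 0 0.9
from -2.3
-2.320: -0.2 -1.1 0 0 0 0 0.9
-2.340: -0.3 -2.2 0 0 0 0 0.9
-2.360: -0.5 -3.3 0 0 0 0 0.9
from -2.3600000000000003
-2.380: -0.1 -1.1 0 0 0 0 0.9
-2.400: -0.2 -2.2 0 0 0 0 0.9
-2.420: -0.3 -3.3 0 0 0 0 0.9
from -2.42
-2.440: -0.0 -1.1 0 0 0 0 0.9
-2.460: -0.1 -2.2 0 0 0 0 0.9
-2.480: -0.1 -3.3 0 0 0 0 0.9
from -2.48
-2.500: 0.0 -1.1 0 0 0 0 0.9
-2.520: 0.1 -2.2 0 0 0 0 0.9
-2.540: 0.1 -3.3 0 0 0 0 0.9
```

Call:
{"fn": "carry_out", "kwargs": {
  "deltas": "-0.8 -0.7 0 0 0 0 0.9; -1.7 -1.4 0 0 0 0 0.9; -2.5 -2.2 0 0 0 0 0.9; -2.5 -2.2 0 0 0 0 0.9"
}}

```text
time_s: 15.45
eef_pos: [0.5433, 0.2488, 0.1782]
eef_rot: [0.001, 0.168, 0.986, -0.0]
wrist_force: [4.2, -3.6, 5.9]
opening: 0.234
grasp_force: 59.3
```

Call:
{"fn": "carry_out", "kwargs": {
  "deltas": "-0.8 -0.8 0 0 0 0 0.9; -1.6 -1.5 0 0 0 0 0.9; -2.4 -2.3 0 0 0 0 0.9; -2.4 -2.3 0 0 0 0 0.9"
}}

```text
time_s: 15.95
eef_pos: [0.5447, 0.2457, 0.1781]
eef_rot: [0.001, 0.168, 0.986, -0.0]
wrist_force: [3.9, -3.6, 6.4]
opening: 0.237
grasp_force: 59.4
```

Call:
{"fn": "carry_out", "kwargs": {
  "deltas": "-0.8 -0.8 0 0 0 0 0.9; -1.5 -1.6 0 0 0 0 0.9; -2.2 -2.4 0 0 0 0 0.9; -2.2 -2.4 0 0 0 0 0.9"
}}

```text
time_s: 16.45
eef_pos: [0.5459, 0.2427, 0.1781]
eef_rot: [0.001, 0.168, 0.986, -0.0]
wrist_force: [3.2, -4.0, 6.8]
opening: 0.237
grasp_force: 59.4
```

Call:
{"fn": "carry_out", "kwargs": {
  "deltas": "-0.7 -0.8 0 0 0 0 0.9; -1.4 -1.7 0 0 0 0 0.9; -2.1 -2.6 0 0 0 0 0.9; -2.1 -2.6 0 0 0 0 0.9"
}}

```text
time_s: 16.95
eef_pos: [0.5469, 0.2395, 0.1782]
eef_rot: [0.001, 0.168, 0.986, -0.001]
wrist_force: [2.6, -4.5, 6.5]
opening: 0.238
grasp_force: 59.4
```

Call:
{"fn": "carry_out", "kwargs": {
  "deltas": "-0.7 -0.9 0 0 0 0 0.9; -1.3 -1.8 0 0 0 0 0.9; -1.9 -2.7 0 0 0 0 0.9; -1.9 -2.7 0 0 0 0 0.9"
}}

```text
time_s: 17.45
eef_pos: [0.5477, 0.2363, 0.1782]
eef_rot: [0.001, 0.168, 0.986, -0.001]
wrist_force: [2.4, -5.0, 6.7]
opening: 0.238
grasp_force: 59.4
```

Call:
{"fn": "carry_out", "kwargs": {
  "deltas": "-0.6 -0.9 0 0 0 0 0.9; -1.2 -1.9 0 0 0 0 0.9; -1.7 -2.8 0 0 0 0 0.9; -1.7 -2.8 0 0 0 0 0.9"
}}

```text
time_s: 17.95
eef_pos: [0.5483, 0.2331, 0.1781]
eef_rot: [0.0, 0.168, 0.986, -0.001]
wrist_force: [2.2, -6.1, 6.5]
opening: 0.236
grasp_force: 59.5
```

Call:
{"fn": "carry_out", "kwargs": {
  "deltas": "-0.5 -1 0 0 0 0 0.9; -1.1 -1.9 0 0 0 0 0.9; -1.6 -2.9 0 0 0 0 0.9; -1.6 -2.9 0 0 0 0 0.9"
}}

```text
time_s: 18.45
eef_pos: [0.5488, 0.2298, 0.1781]
eef_rot: [0.0, 0.168, 0.986, -0.001]
wrist_force: [1.8, -4.7, 7.2]
opening: 0.234
grasp_force: 59.5
```

Call:
{"fn": "carry_out", "kwargs": {
  "deltas": "-0.5 -1 0 0 0 0 0.9; -1 -2 0 0 0 0 0.9; -1.4 -3 0 0 0 0 0.9; -1.4 -3 0 0 0 0 0.9"
}}

```text
time_s: 18.95
eef_pos: [0.549, 0.2265, 0.1781]
eef_rot: [0.0, 0.168, 0.986, -0.001]
wrist_force: [0.7, -5.1, 8.3]
opening: 0.24
grasp_force: 59.5
```

Call:
{"fn": "carry_out", "kwargs": {
  "deltas": "-0.4 -1 0 0 0 0 0.9; -0.8 -2 0 0 0 0 0.9; -1.2 -3.1 0 0 0 0 0.9; -1.2 -3.1 0 0 0 0 0.9"
}}

```text
time_s: 19.45
eef_pos: [0.549, 0.2234, 0.1781]
eef_rot: [0.0, 0.168, 0.986, -0.001]
wrist_force: [1.1, -4.7, 8.9]
opening: 0.236
grasp_force: 59.5
```

Call:
{"fn": "carry_out", "kwargs": {
  "deltas": "-0.4 -1 0 0 0 0 0.9; -0.7 -2.1 0 0 0 0 0.9; -1 -3.1 0 0 0 0 0.9; -1 -3.1 0 0 0 0 0.9"
}}

```text
time_s: 19.95
eef_pos: [0.549, 0.2229, 0.1782]
eef_rot: [0.0, 0.168, 0.986, 0.002]
wrist_force: [2.5, 6.6, 5.5]
opening: 0.235
grasp_force: 59.3
```

It has landed: the motion stopped at y 0.2229 and the force reversed. I'll ease the press and hold.

Call:
{"fn": "carry_out", "kwargs": {
  "deltas": "0.2 0.6 0 0 0 0 0.9; 0.4 1.2 0 0 0 0 0.9; 0.4 1.2 0 0 0 0 0.9; 0.4 1.2 0 0 0 0 0.9; 0.4 1.2 0 0 0 0 0.9; 0.4 1.2 0 0 0 0 0.9; 0.4 1.2 0 0 0 0 0.9"
}}

```text
time_s: 20.82
eef_pos: [0.549, 0.2231, 0.1781]
eef_rot: [0.0, 0.168, 0.986, 0.001]
wrist_force: [2.4, 2.1, 6.3]
opening: 0.238
grasp_force: 59.4
```

Call:
{"fn": "carry_out", "kwargs": {
  "deltas": "0 0 0 0 0 0 0.75; 0 0 0 0 0 0 0.6; 0 0 0 0 0 0 0.45; 0 0 0 0 0 0 0.45; 0 0 -10 0 0 0 0.45; 0 0 -30 0 0 0 0.45; 0 0 -60 0 0 0 0.45; 0 0 -100 0 0 0 0.45; 0 0 -100 0 0 0 0.45"
}}

```text
time_s: 21.95
eef_pos: [0.551, 0.2225, 0.2823]
eef_rot: [0.004, 0.168, 0.986, 0.001]
wrist_force: [0.5, -0.2, -0.2]
opening: 0.552
grasp_force: 0.0
```

Call:
{"fn": "carry_out", "kwargs": {
  "deltas": "15 -20 0 0 0 0 0.45; 45 -60 0 0 0 0 0.45; 75 -100 0 0 0 0 0.45; 100 -140 0 0 0 0 0.45; 115 -160 0 0 0 0 0.45; 115 -160 0 0 0 0 0.45; 115 -160 0 0 0 0 0.45; 115 -160 0 0 0 0 0.45"
}}

```text
time_s: 22.95
eef_pos: [0.3879, 0.1096, 0.2772]
eef_rot: [-0.0, 0.168, 0.986, 0.0]
wrist_force: [1.0, 0.4, 0.1]
opening: 0.55
grasp_force: 0.0
```

```bash
python3 - <<'E'
from h import *
s=snap('side','s5.png');o=sensors.get_obs();print(o['eef_pos'],o['wrist_force'],o['time_s'])
cv2.imwrite('pics/c5.png',cv2.resize(s[180:330,170:370],(800,600),interpolation=2))
E
```

```text
[0.38785187 0.10958604 0.27711589] [ 0.15034934  0.10233482 -0.18760849] 23.0
```

View pics/c5.png

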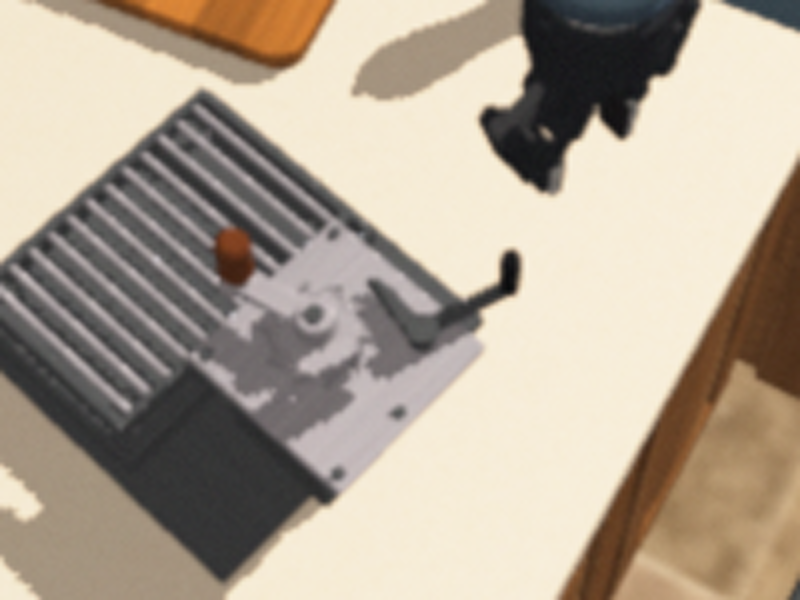

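The grate is down. The knob (233,255) points to the grate, the pawl tip (373,285) is clear of the wheel, and the lever post (510,265) is still thrown. The hand is free, so I'm handing in.

```bash
python3 -c "
from bench import ctrl
print(ctrl.hand_in())"
```

```text
the job is handed in; nothing more can be done
None
```

The job is handed in at about 23 s: lever thrown, pawl sprung out, grate let down until I felt it rest on its feet, and the hand withdrawn; no verdict came back.

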